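# Shut the soap mould and shoot its bolt

### The job

Press the soap mould's lid down until it is fully shut, then bolt it: lift the bolt's handle out of its rear notch, slide the bolt towards the front into its keeper, feel for the front notch, lower the handle fully into it and let go. Handle the bolt gently: do not squeeze it hard, ram it, or force the handle down where there is no notch. Leave the other things on the bench where they are.

Things in the scene. Friction and masses are not known exactly. Their poses are not given: they have to be found in the camera images.
- mould: Fixed plywood soap mould, 340 (x) x 400 (y) x 110 mm high; origin at the centre of its underside; its -x side is the front, facing the robot. Lid: x -128 to +138, y -173 to +173, its top level with the rim (z 110) when shut, hinged at x +140, z 110. A steel barrel bolt lies on the lid along y = 0, its axis 22 mm above the lid's top; guides and keeper are within 25 mm of y = 0, up to 34 mm high.
- rear_guide (a point): Middle of the foot of the bolt's rear guide (28 mm long) on the lid's top; mould x -21 when shut. The rear notch, where the handle starts, is just in front of it. Then comes the front guide, a slotted barrel 61 mm long: its left (+y) side wall holds the handle up, save at the front notch, a 12 mm gap in that wall 24 to 36 mm behind the guide's front end.
- keeper (a point): Middle of the foot of the keeper, a staple 50 mm wide and 33 mm high on the mould's front rail that takes the bolt's nose: at mould x -148, z 110. Fixed.
- lid (a joint): Angle of the lid, rad: 0 fully shut, grows as its front edge rises; starts 0.12 to 0.30. Stiff hinge: the lid stays where it is left; some 3 to 8 N down near its front edge shuts it, about 20 N up there would raise it.
- bolt_rod (a joint): Slide of the bolt, m: 0 drawn back (starts 0 to 0.003), grows to the front (-x of the mould). Friction 2.5 N; slides only with its handle up. The front guide was screwed on by eye, up to 12 mm either way, and is not measured: the middle of the front notch is met somewhere from 0.041 to 0.065, and gives the 8 mm stem only 4 mm of play in all. The slot runs on to a collar that stops the bolt 16 mm past that.
- bolt_turn (a joint): Turn of the bolt and handle about the bolt's axis, rad: 0 fully down in a notch (the handle then points to the mould's +y side, 15 degrees above level), 1.31 upright; grows as it is lifted, to 1.85. Free to slide from about 0.95 to 1.7; between the notches the barrel's side wall holds it up at 0.86 (0.7 if pressed). Stiff: it stays where it is put and needs a light push (under 1 N) to go down.
- bolt_handle: Steel handle: a flat stem 8 mm wide, square to the bolt's axis, with an 18 mm ball knob on its end; origin on the bolt's axis, x along it (mould +x). All forces on it added up (both fingers' squeeze, push, reaction of the barrel) must stay under 45 N; the barrel's wall, 10 mm from the axis, returns a push at the knob fourfold: squeeze with 5 N or less, push down with 4.
- knob (a point): Centre of the 18 mm ball knob at the end of the handle, 42 mm from the bolt's axis. 33 mm above the lid's top when down in a notch, 64 mm above it when upright. Its sides towards mould +x and -x are free for fingers.
- bar_a: Bystander: loose soap bar 85 x 55 x 32 mm left of the mould, origin under its centre; leave alone.
- bar_b: Bystander: a soap bar of the same size lying on bar_a; leave alone.
- bar_c: Bystander: another loose soap bar left of the mould; leave alone.
- beaker: Bystander: clear plastic beaker, 80 mm wide, 100 mm high, right of the mould; leave alone.
- oil: Bystander: amber oil bottle, 64 mm wide, 170 mm high, right of the mould; leave alone.
- scraper: Bystander: bench scraper, 110 x 85 x 18 mm, lying right of the mould; leave alone.

How it is judged (in metres and radians):
On the way, in this order (a step that is already met when the one before it is completed fails the run):
1. the lid is pressed fully shut (value of joint lid below 0.008 rad), for 0.2 s.
2. the handle is lifted clear of the rear notch (value of joint bolt_turn above 0.8 rad), for 0.1 s.
3. the bolt is slid forward (value of joint bolt_rod above 0.036 m), for 0.1 s.
At the end, for the whole second after the job is handed in: The lid is shut (under 0.008 rad), the bolt stands forward (slid more than 36 mm, its nose in the keeper), its handle lies fully down in the front notch (under 0.12 rad) and at rest, and the robot touches nothing (value of joint lid below 0.008 rad and value of joint bolt_rod above 0.036 m and value of joint bolt_turn below 0.12 rad and linear speed of bolt_handle below 0.01 m/s).
It fails at once if the bolt's handle is loaded with more than 45 N in all (squeeze, push and the barrel's reaction added up) (contact force between bolt_handle and anything else above 45 N).
It fails at once if a bystander is moved by more than 25 mm (distance of any of bar_a, bar_b, bar_c, beaker, oil, scraper from where it was at the start of the episode above 0.025 m).
It also fails if it takes over 72 s, if anything falls off the work surface, if the arm or the gripper's body presses on something with over 40 N, if the wrist force passes 120 N, or if a joint passes its speed limit or range.

### The arm

A 6-joint arm with a two-finger parallel gripper is mounted at the origin on the work surface. World frame = base frame: x ahead of the robot, y to its left, z up, the work surface at z = 0. Lengths are in mm, angles in rad, forces in N, time in s.
With the tool pointing down it reaches from about 275 to 750 mm from the base axis. Payload 10.2 kg.
Tool frame: the origin (TCP) lies at the very end of the fingers, on their centre line; the grasp point (between the pads) lies 19 mm behind it; z points along the fingers, y is the line along which they close (so a half turn about z gives the same grasp; the last joint's range is limited). The gripper opens to 85 mm and grips with 20 to 120 N. Pads are 22 mm wide; open, the fingers measure 114 mm over their backs; the gripper's body (76 mm by 85 mm) begins 54 mm behind the grasp point. The pads swing forward as they close: fully open they stand 13 mm farther back than shut.
Start: joints at [-1.526, 0.313, 1.498, -0, 1.331, -0.223], TCP at [138.907, -506.296, 203.994] pointing down, gripper open.
Joint ranges: [-2.94, 2.94], [-0.97, 2.17], [0.19, 2.56], [-1.23, 4.37], [0.02, 3.11], [-2.88, 2.88]. Speed limits (rad/s): [2.39, 2.39, 3.01, 3.14, 3.14, 3.14].

### API

Orientations are given as a unit quaternion [w, x, y, z].
In Python, from rig import telemetry, optics, ctrl gives the robot as it stands.
- The arm moves only by the tool servo_tool, never from a script. Its argument "deltas" is a list of rows, each a list of 3 entries, a list of its own where there are three numbers: the shift along the tool's x, y, z in units of 20 cm (1.0 is 20 cm), then the turn, a rotation vector about the tool's x, y, z in units of 90 degrees (1.0 is 90 degrees), then the opening, from 0 (shut) to 1 (fully open). A call has 1 to 8 rows; each row shifts and turns the commanded pose from where the row before left it, along the tool's axes as they then stand; what a row does not reach is not made up. A row lasts 1/10 s, in which the tool goes at most 50 mm and 8.59 degrees, less where a joint would pass 70% of its speed; a pose out of reach is approached as far as the arm can. A call with a number of a shift or a turn outside -1 to 1 is refused whole. A call with a gripper value outside its range is refused whole. The fingers move at their own pace and stop on an object; "squeeze" is the grip in N (left out, the last holds). Time passes only in rows, so rows that do not move let the fingers close. It gives the time, the measured TCP pose, the force, the opening and the grip force at its end, in the units of the state.
- telemetry.sense(): the state, without advancing time (a new reading comes with each control period).
- optics.capture(name): name is "side" or "top" or "wrist"; returns the picture (400x640x3 uint8, blue, green, red); there is no depth.
- optics.camera_model(name): a dict with "vfov" (degrees; the focal length in pixels is half the picture's height over the tangent of half this angle, whatever the lens; pixels are square), "cx", "cy" (the principal point, pixels), "R" (3x3) and "t" (3): a world point X has camera coordinates R X + t; the wrist camera has in their place "mount" (4x4, takes a point from camera to tool coordinates, whose origin is the TCP and whose axes are the flange's). Camera axes: x right, y down, z forward; pixel columns grow to the right and rows downward; lengths in mm; the calibration is good to about 2 mm. The wrist camera is an equidistant fisheye: a pixel r from the principal point sees the ray r / f radians off the axis. A picture is of the moment at which its call begins: read the wrist's pose just before it. camera_model takes no time and is no camera call.
- ctrl.finish_job(): hands the job in; it is judged then, once.
The state is a dict: "time_s": time; "joints": joint angles; "dq": joint speeds; "tau": joint torques, N m; "eef_pos": TCP position; "ee_rot": TCP orientation; "force": force on the tool from outside, world axes, zero at the start; "wrist_torque": the same for the moment, N m; "grip_width": opening from 0.0 (shut) to 1.0 (fully open); "grip_force": force on a finger pad.
Only numpy, scipy, OpenCV 4.12 (cv2) and the standard library are available. Lean on these libraries where they do the work, as an engineer would, in place of code of your own. Each camera call takes 0.05 s, during which the arm holds its last target. There are 200 camera calls.

## Working session

There is one attempt and no reset: what is moved stays moved. The work goes in short steps, Python scripts to look and compute and a tool call to move; the robot and the scene stay as the last step left them, time stands still between calls to the robot, and variables do not carry over. Pictures are saved under pics/ and viewed, at most 10 in all, crops included, and the job is handed in when it is done.

Besides the shell and the picture viewer there is one more tool, called after "Emit:" in YAML: its name, and indented under it one key for each argument. servo_tool: Moves the arm, as the interface text tells. Its arguments: {"type":"object","properties":{"deltas":{"type":"array"},"squeeze":{"type":"number"}},"required":["deltas"]}

```bash
mkdir -p pics
cat > h.py <<'E'
import numpy as np, cv2
from scipy.spatial.transform import Rotation as Ro
from rig import telemetry, optics, ctrl
def save(n,f,box=None,s=1):
    im=optics.capture(n)
    if box: im=im[box[1]:box[3],box[0]:box[2]]
    if s!=1: im=cv2.resize(im,None,fx=s,fy=s,interpolation=cv2.INTER_CUBIC)
    cv2.imwrite('pics/'+f,im)
def rot(s): 
    q=s['ee_rot']; return Ro.from_quat([q[1],q[2],q[3],q[0]]).as_matrix()
def foc(m): return 200/np.tan(np.radians(m['vfov'])/2)
def ray(n,u,v):
    m=optics.camera_model(n); R=np.array(m['R']);t=np.array(m['t'])
    d=R.T@np.array([(u-m['cx'])/foc(m),(v-m['cy'])/foc(m),1.]); return -R.T@t,d
def onz(n,u,v,z):
    o,d=ray(n,u,v); return o+d*(z-o[2])/d[2]
def proj(n,X):
    m=optics.camera_model(n); c=np.array(m['R'])@np.array(X,float)+np.array(m['t'])
    return np.array([m['cx'],m['cy']])+foc(m)*c[:2]/c[2]
def wray(s,u,v):
    m=optics.camera_model('wrist'); M=np.array(m['mount']); p=np.array([u-m['cx'],v-m['cy']]); r=np.hypot(*p); th=r/foc(m)
    d=np.array([*(p/max(r,1e-9)*np.sin(th)),np.cos(th)]); R=rot(s)
    return R@M[:3,3]+np.array(s['eef_pos']), R@M[:3,:3]@d
def wproj(s,X):
    m=optics.camera_model('wrist'); M=np.array(m['mount']); R=rot(s)
    c=M[:3,:3].T@(R.T@(np.array(X)-s['eef_pos'])-M[:3,3]); th=np.arctan2(np.hypot(c[0],c[1]),c[2])
    return np.array([m['cx'],m['cy']])+foc(m)*th*c[:2]/np.hypot(c[0],c[1])
def tri(a,b):
    (o1,d1),(o2,d2)=a,b; A=np.stack([d1,-d2],1); k=np.linalg.lstsq(A,o2-o1,rcond=None)[0]
    p,q=o1+d1*k[0],o2+d2*k[1]; return (p+q)/2,np.linalg.norm(p-q)
E
python3 - <<'E'
from h import *
save('top','top0.png'); save('side','side0.png')
for n in('top','side'):
    m=optics.camera_model(n);R=np.array(m['R']);print(n,m['vfov'],-R.T@np.array(m['t']),R[2])
print(optics.camera_model('wrist')); s=telemetry.sense(); print(s)
E
```

```text
top 53.069368765546216 [493.94800133  18.43998668 976.53089443] [ 1.09958233e-01 -7.49724100e-04 -9.93935926e-01]
side 52.30477298619875 [-51.13713593 356.00963075 890.47504626] [ 0.59867732 -0.30903966 -0.73897223]
{'vfov': 65.70646984690485, 'cx': 322.6420468822406, 'cy': 198.02433843919175, 'mount': array([[ 1.79544549e-03, -9.46996913e-01, -3.21237642e-01,
         8.27050834e+01],
       [ 9.99998381e-01,  1.66070807e-03,  6.93434191e-04,
         8.84612437e-01],
       [-1.23198093e-04, -3.21238367e-01,  9.46998361e-01,
        -1.70169234e+02],
       [ 0.00000000e+00,  0.00000000e+00,  0.00000000e+00,
         1.00000000e+00]])}
{'time_s': 0.1, 'joints': array([-1.52638989e+00,  3.13414984e-01,  1.49832714e+00, -2.60940530e-05,
        1.33098121e+00, -2.23382644e-01]), 'dq': array([ 0.00024184, -0.00142444, -0.0020554 ,  0.00225783,  0.0009889 ,
        0.00223928]), 'tau': array([ 2.86199822e-03, -4.12903798e+01, -2.60144144e+01, -2.32633938e-04,
        3.01663931e-03,  7.57681960e-06]), 'eef_pos': array([ 138.89387249, -506.04150016,  203.49439042]), 'ee_rot': array([-5.64205800e-04,  9.91048937e-01,  1.33497883e-01,  3.79021167e-05]), 'force': array([-0.62011434,  0.15877225,  0.08047705]), 'wrist_torque': array([ 0.00298592, -0.00671952, -0.01429914]), 'grip_force': 0.0, 'grip_width': 1.0001894967897098}
```

View pics/top0.png

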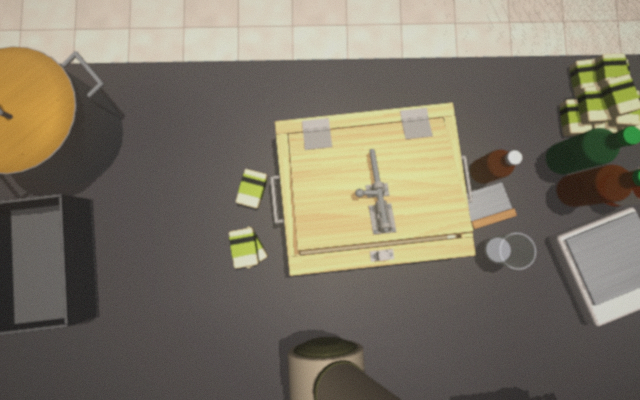

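View pics/side0.png

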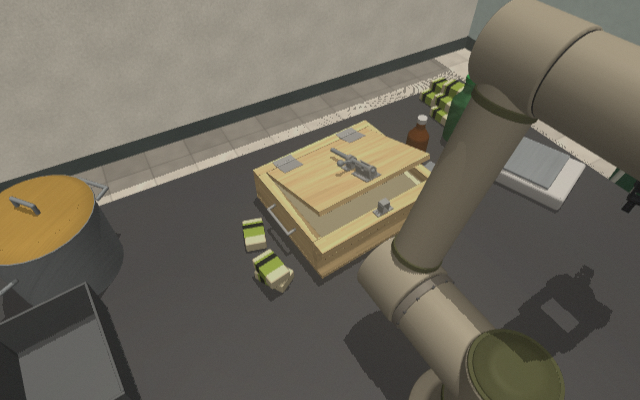

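The top view shows the mould rim corners at about (276,122), (453,104), (474,255) and (290,273). The keeper is near (381,256), with the bolt knob at about (360,193), left of the axis. The side view shows the lid ajar.

Run:
```python
from h import *
from scipy.optimize import least_squares
px=np.array([(276,122),(453,104),(474,255),(290,273)],float); L=np.array([(170,200),(170,-200),(-170,-200),(-170,200)],float)
def W(p,l,z): c,s=np.cos(p[2]),np.sin(p[2]); return [p[0]+c*l[0]-s*l[1],p[1]+s*l[0]+c*l[1],z]
P=[onz('top',*q,110) for q in px]; print(np.round(P))
f=lambda p:np.concatenate([proj('top',W(p,l,110))-q for l,q in zip(L,px)])
r=least_squares(f,[500,0,0]); p=r.x; print(p,r.fun.round(1))
print('keeper px',proj('top',W(p,(-148,0),143)),proj('top',W(p,(-148,0),110)),'side',proj('side',W(p,(-148,0),110)))
# lid angle via side view: front lid corner left  & bolt end
for a in(.12,.16,.2,.24,.28,.32):
    g=lambda x,y,h=0: W(p,(140+(x-140)*np.cos(a)+h*np.sin(a),y),110-(x-140)*np.sin(a)+h*np.cos(a))
    print(a,proj('side',g(-128,173)).round(),proj('side',g(-128,-173)).round(),'knob dn',proj('top',g(0,40,33)).round(),proj('top',g(-128,0)).round())
```

```text
[[ 753.  113.  110.]
 [ 788. -282.  110.]
 [ 454. -309.  110.]
 [ 422.   85.  110.]]
[ 6.04347003e+02 -9.81575260e+01  8.37255952e-02] [-0.9 -1.8  0.6 -1.3  1.2  0.9 -0.9  1.8]
keeper px [383.57058194 255.64862589] [381.16256371 254.99419318] side [381.94466507 209.87024897]
0.12 [320. 226.] [429. 169.] knob dn [357. 183.] [382. 245.]
0.16 [320. 223.] [429. 166.] knob dn [357. 182.] [383. 244.]
0.2 [319. 220.] [429. 162.] knob dn [357. 180.] [384. 243.]
0.24 [319. 216.] [429. 159.] knob dn [357. 179.] [384. 242.]
0.28 [318. 212.] [429. 155.] knob dn [357. 177.] [385. 241.]
0.32 [317. 209.] [429. 152.] knob dn [357. 175.] [386. 239.]
```

Emit:
servo_tool:
  deltas:
    - [[0,0,-0.22],[0,0,0],0]
    - [[0,0,-0.22],[0,0,0],0]
    - [[0.1,-0.07,-0.2],[0,0,0],0]
    - [[0.196,-0.145,0],[0,0,0],0]
    - [[0.196,-0.145,0],[0,0,0],0]
    - [[0.196,-0.145,0],[0,0,0],0]
    - [[0.196,-0.145,0],[0,0,0],0]
    - [[0.196,-0.145,0],[0,0,0],0]
  squeeze: 5

```text
time_s: 0.9
eef_pos: [305.8, -294.0, 331.8]
ee_rot: [-0.0, 0.991, 0.133, -0.0]
force: [-0.0, -0.5, -0.3]
grip_width: 0.0
grip_force: 0.0
```

Emit:
servo_tool:
  deltas:
    - [[0.196,-0.145,0],[0,0,0],0]
    - [[0.196,-0.145,0],[0,0,0],0]
    - [[0.196,-0.145,0],[0,0,0],0]
    - [[0.196,-0.145,0],[0,0,0],0]
    - [[0.196,-0.145,0],[0,0,0],0]
    - [[0.196,-0.145,0],[0,0,0],0]
    - [[0.1,-0.07,0],[0,0,0],0]
    - [[0,0,0],[0,0,0],0]

```text
time_s: 1.7
eef_pos: [502.5, -44.6, 331.1]
ee_rot: [-0.001, 0.991, 0.135, -0.001]
force: [-0.7, 0.0, -0.4]
grip_width: -0.003
grip_force: 0.0
```

Emit:
servo_tool:
  deltas:
    - [[0,0,0],[0,0,-0.095],0]
    - [[0,0,0],[0,0,-0.095],0]
    - [[0,0,0],[0,0,-0.095],0]
    - [[0,0,0],[0,0,-0.095],0]
    - [[0,0,0],[0,0,-0.095],0]
    - [[0,0,0],[0,0,-0.095],0]
    - [[0,0,0],[0,0,-0.095],0]
    - [[0,0,0],[0,0,-0.095],0]

```text
time_s: 2.5
eef_pos: [501.0, -47.7, 331.8]
ee_rot: [-0.0, 0.743, 0.669, -0.0]
force: [0.4, -0.9, -0.3]
grip_width: 0.0
grip_force: 0.0
```

Emit:
servo_tool:
  deltas:
    - [[0,0,0.2],[0,0,-0.09],0]
    - [[0,0,0.2],[0,0,-0.03],0]
    - [[0,0,0.2],[0,0,0],0]
    - [[0,0,0.12],[0,0,0],0]
    - [[0,0,0.07],[0,0,0],0]
    - [[0,0,0.07],[0,0,0],0]
    - [[0,0,0.07],[0,0,0],0]
    - [[0,0,0.07],[0,0,0],0]

```text
time_s: 3.3
eef_pos: [501.1, -47.9, 132.0]
ee_rot: [0.0, 0.679, 0.734, -0.0]
force: [-1.3, -1.0, 6.3]
grip_width: -0.001
grip_force: 2.7
```

Emit:
servo_tool:
  deltas:
    - [[0,0,0.07],[0,0,0],0]
    - [[0,0,0.07],[0,0,0],0]
    - [[0,0,0.04],[0,0,0],0]
    - [[0,0,0],[0,0,0],0]

```text
time_s: 3.7
eef_pos: [500.8, -47.3, 95.3]
ee_rot: [-0.001, 0.679, 0.734, -0.0]
force: [0.3, -0.9, 0.1]
grip_width: -0.004
grip_force: 0.0
```

Run:
```python
from h import *
save('wrist','w1.png'); save('side','s1.png',(220,100,460,300),3); print(telemetry.sense()['force'])
```

```text
[-0.41887813  0.44421718 -0.37039426]
```

View pics/w1.png

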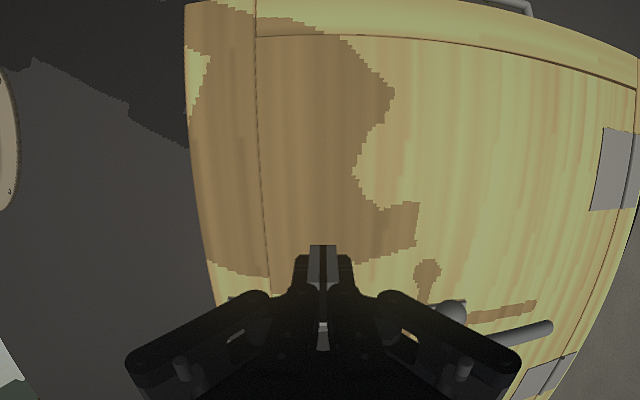

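View pics/s1.png

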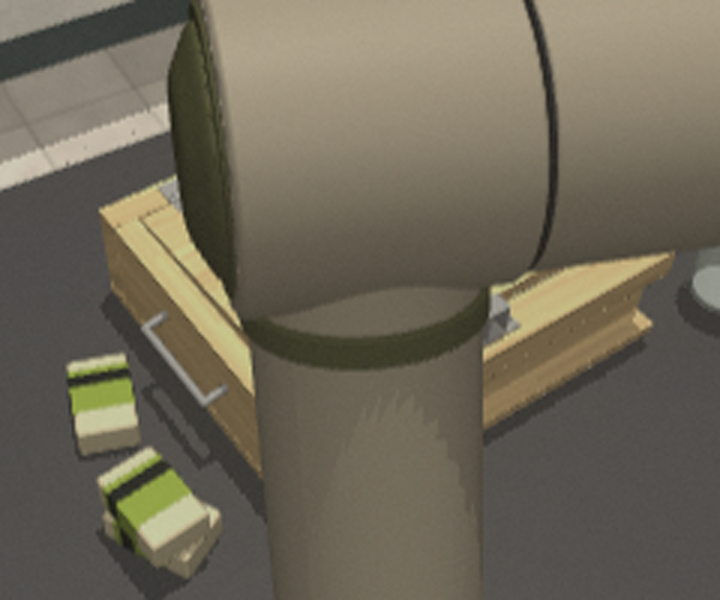

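The wrist view shows the lid apparently flush, with its front-left corner at about (257,35). The fingertips are at about (322,245) and the knob at (452,312). I'll check this against the model.

```bash
cat >> h.py <<'E'
PM=np.array([604.35,-98.16,.0837])
def M2W(l,p=PM):
    c,s=np.cos(p[2]),np.sin(p[2]); return np.array([p[0]+c*l[0]-s*l[1],p[1]+s*l[0]+c*l[1],l[2]])
def W2M(w,p=PM):
    c,s=np.cos(p[2]),np.sin(p[2]); d=np.array(w)-[p[0],p[1],0]; return np.array([c*d[0]+s*d[1],-s*d[0]+c*d[1],d[2]])
E
python3 - <<'E'
from h import *
s=telemetry.sense(); print(s['eef_pos'],s['force'],s['time_s'])
print('tcp',wproj(s,s['eef_pos']),W2M(s['eef_pos']))
for l in[(-128,173,110),(-128,173,95),(-128,173,130),(-170,200,110),(138,173,110),(0,41,143)]: print(l,wproj(s,M2W(l)).round())
for uv in[(257,35),(186,3)]: 
    o,d=wray(s,*uv); print(uv,W2M(o+d*(110-o[2])/d[2]).round(1))
print(tri(wray(s,452,312),ray('top',360,193)))
E
```

```text
[501.57557591 -47.23422165  96.27891469] [-0.41887813  0.44421718 -0.37039426] 3.8
tcp [322.19741421 235.57972987] [-98.15711889  59.3396761   96.27891469]
(-128, 173, 110) [261.  37.]
(-128, 173, 95) [267.  42.]
(-128, 173, 130) [253.  29.]
(-170, 200, 110) [186.  -1.]
(138, 173, 110) [635.  91.]
(0, 41, 143) [497. 296.]
(257, 35) [-130.3  174.1  110. ]
(186, 3) [-169.7  197.3  110. ]
(array([583.50788708, -69.59013314, 136.29559719]), np.float64(11.491763615912282))
```

Emit:
servo_tool:
  deltas:
    - [[0,0,-0.03],[0,0,0],0]
    - [[0,0,-0.04],[0,0,0],0]
    - [[0,0,0],[0,0,0],0]

```text
time_s: 4.1
eef_pos: [502.3, -47.2, 111.7]
ee_rot: [0.001, 0.678, 0.735, 0.001]
force: [-0.4, -0.3, -0.4]
grip_width: -0.0
grip_force: 0.0
```

Emit:
servo_tool:
  deltas:
    - [[0,0,-0.03],[0,0,0],0]
    - [[0,0,-0.03],[0,0,0],0]
    - [[0,0,0],[0,0,0],0]

```text
time_s: 4.4
eef_pos: [501.9, -47.1, 123.0]
ee_rot: [0.001, 0.678, 0.735, 0.0]
force: [0.6, -0.4, 0.2]
grip_width: -0.003
grip_force: 0.0
```

Run:
```python
from h import *
save('wrist','w2.png'); s=telemetry.sense(); print(s['force'],s['eef_pos'])
for z in(85,96,110,125): print(z,wproj(s,np.array(s['eef_pos'])+[0,0,z-s['eef_pos'][2]]), wproj(s,M2W((-128,173,z))))
```

```text
[ 0.9518643   0.78807047 -0.15806452] [501.69989533 -47.01880259 122.42476536]
85 [322.21600458 213.02184793] [276.09262615  51.08377247]
96 [322.211103   218.89654534] [273.54115298  48.65981092]
110 [322.20431635 227.23487221] [269.86379471  45.18180679]
125 [322.19628653 237.43539559] [265.26893506  40.86184612]
```

View pics/w2.png

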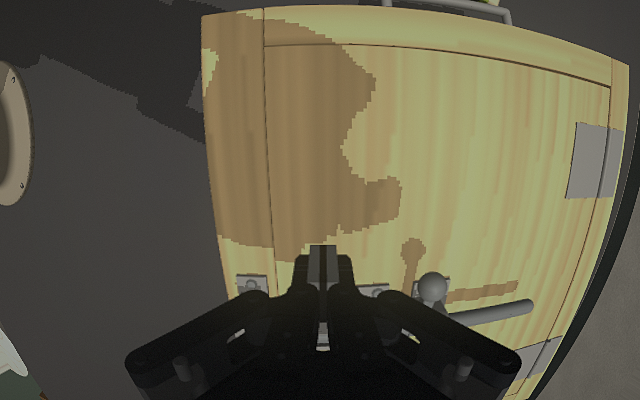

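The lid edge at (265,44) looks flush, and the visible fingertip seems about 14 mm short of the stated TCP. I'll press on in small steps until I feel a firm stop.

Emit:
servo_tool:
  deltas:
    - [[0,0,0.07],[0,0,0],0]
    - [[0,0,0.06],[0,0,0],0]
    - [[0,0,0.01],[0,0,0],0]
    - [[0,0,0.01],[0,0,0],0]
    - [[0,0,0.01],[0,0,0],0]

```text
time_s: 4.95
eef_pos: [501.4, -46.9, 90.2]
ee_rot: [-0.0, 0.678, 0.735, -0.0]
force: [-2.1, 1.0, 4.4]
grip_width: -0.008
grip_force: 2.3
```

Emit:
servo_tool:
  deltas:
    - [[0,0,0.01],[0,0,0],0]
    - [[0,0,0.01],[0,0,0],0]

```text
time_s: 5.15
eef_pos: [501.4, -47.0, 86.1]
ee_rot: [-0.0, 0.678, 0.735, -0.0]
force: [-3.7, 0.4, 3.8]
grip_width: -0.002
grip_force: 2.2
```

Emit:
servo_tool:
  deltas:
    - [[0,0,0.01],[0,0,0],0]
    - [[0,0,0.01],[0,0,0],0]

```text
time_s: 5.35
eef_pos: [501.6, -47.0, 82.5]
ee_rot: [0.0, 0.679, 0.735, 0.0]
force: [-12.3, 2.8, 30.0]
grip_width: -0.002
grip_force: 15.3
```

Emit:
servo_tool:
  deltas:
    - [[0,0,0],[0,0,0],0]
    - [[0,0,0],[0,0,0],0]
    - [[0,0,0],[0,0,0],0]
    - [[0,0,-0.1],[0,0,0],0.3]
    - [[0,0,-0.2],[0,0,0],0.4]
    - [[0,0,-0.2],[0,0,0],0.5]
    - [[0,0,0],[0,0,0],0.5]
    - [[0,0,0],[0,0,0],0.5]

```text
time_s: 6.15
eef_pos: [501.9, -47.1, 182.1]
ee_rot: [0.001, 0.679, 0.735, 0.0]
force: [0.6, -0.0, 0.1]
grip_width: 0.499
grip_force: 0.0
```

Run:
```python
from h import *
s=telemetry.sense(); save('wrist','w3.png'); print(s['force'],s['eef_pos'],s['grip_force'])
s2=dict(s); s2['eef_pos']=np.array([501.7,-47.02,122.42])
o,d=wray(s2,432,288); print('knob mould',W2M(o+d*(143-o[2])/d[2]))
for l in[(-128,173,110),(-170,200,110),(138,173,110)]: print(l,wproj(s,M2W(l)).round())
```

```text
[ 0.62045434 -0.03333661  0.09873217] [501.90806122 -47.1032641  182.05448208] 0.0
knob mould [-30.64071142  32.0396997  143.        ]
(-128, 173, 110) [282.  57.]
(-170, 200, 110) [230.  28.]
(138, 173, 110) [567.  85.]
```

View pics/w3.png

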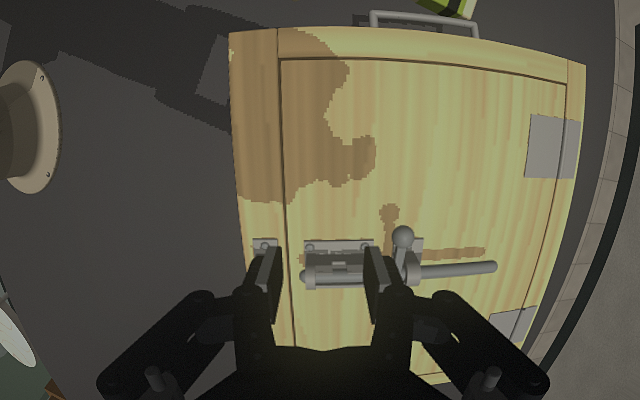

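The knob is at (403,236). The front guide spans u≈303–372 at v≈245–285, with what looks like the front notch at u≈333–347. The lid is flush and the rim prediction matches. I'll zoom in on the notch.

Run:
```python
from h import *
im=cv2.imread('pics/w3.png')[225:295,290:430]; cv2.imwrite('pics/w3c.png',cv2.resize(im,None,fx=5,fy=5,interpolation=cv2.INTER_CUBIC))
s=telemetry.sense()
for z in(138,143,148):
    o,d=wray(s,403,236); print(z,W2M(o+d*(z-o[2])/d[2]).round(1))
s2=dict(s); s2['eef_pos']=np.array([501.7,-47.02,122.42])
p,e=tri(wray(s,403,236),wray(s2,432,288)); print(W2M(p),e)
for y,z in((10,137),(10,132)):
  print(y,z,[tuple(wproj(s,M2W((x,y,z))).round().astype(int)) for x in(-110,-100,-90,-80,-70,-60,-50,-40)])
```

```text
138 [-35.4  37.7 138. ]
143 [-36.8  40.1 143. ]
148 [-38.3  42.6 148. ]
[-46.67467115  57.39499445 177.94198402] 0.9533071907761645
10 137 [(np.int64(308), np.int64(267)), (np.int64(320), np.int64(267)), (np.int64(333), np.int64(267)), (np.int64(345), np.int64(267)), (np.int64(358), np.int64(267)), (np.int64(370), np.int64(267)), (np.int64(382), np.int64(266)), (np.int64(394), np.int64(266))]
10 132 [(np.int64(308), np.int64(264)), (np.int64(320), np.int64(264)), (np.int64(333), np.int64(264)), (np.int64(345), np.int64(264)), (np.int64(357), np.int64(264)), (np.int64(369), np.int64(263)), (np.int64(381), np.int64(263)), (np.int64(393), np.int64(263))]
```

View pics/w3c.png

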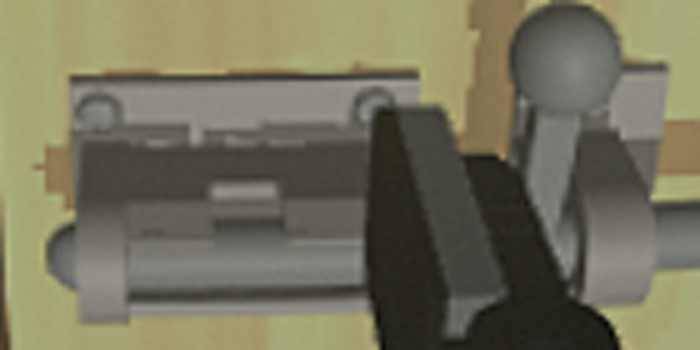

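The notch shows as a light gap at crop x 210–280, i.e. u≈332–346, so it's at mould x ≈ -85. The stem is at about -36, so the slide needed is about 48 mm. Next I'll work out the true fingertip offset.

Run:
```python
from h import *
s=telemetry.sense(); R=rot(s); e=np.array(s['eef_pos'])
for k in(0,10,19,27,35,45):
    print(k,[wproj(s,e+R@np.array(v,float)).round().tolist() for v in[(11,5,-k),(-11,5,-k),(11,21,-k),(11,-21,-k)]])
print('R',R.round(3)); print(W2M(e)); t=M2W((-37.5,40.5,143)); print('knob',t,'tool delta',R.T@(t-e))
```

```text
0 [[331.0, 219.0], [330.0, 251.0], [357.0, 219.0], [287.0, 219.0]]
10 [[331.0, 226.0], [331.0, 259.0], [359.0, 226.0], [285.0, 226.0]]
19 [[331.0, 232.0], [331.0, 267.0], [361.0, 232.0], [283.0, 232.0]]
27 [[332.0, 239.0], [331.0, 275.0], [363.0, 239.0], [282.0, 239.0]]
35 [[332.0, 246.0], [332.0, 283.0], [365.0, 246.0], [280.0, 246.0]]
45 [[333.0, 256.0], [332.0, 294.0], [367.0, 256.0], [277.0, 256.0]]
R [[-0.079  0.997 -0.001]
 [ 0.997  0.079  0.   ]
 [ 0.    -0.001 -1.   ]]
[-98.35581036  59.67364538 181.08950621]
knob [563.59538667 -60.93686885 143.        ] tool delta [-18.914878    60.96107969  38.05053178]
```

Emit:
servo_tool:
  deltas:
    - [[-0.045,0.15,0],[0,0,0],0.45]
    - [[-0.05,0.155,0],[0,0,0],0.45]
    - [[0,0,0],[0,0,0],0.45]
    - [[0,0,0.1],[0,0,0],0.45]
    - [[0,0,0.1],[0,0,0],0.45]
    - [[0,0,0.06],[0,0,0],0.45]
    - [[0,0,0.06],[0,0,0],0.45]
    - [[0,0,0],[0,0,0],0.45]

```text
time_s: 7.0
eef_pos: [562.9, -60.8, 116.3]
ee_rot: [-0.001, 0.679, 0.735, -0.001]
force: [0.5, -0.3, 0.1]
grip_width: 0.449
grip_force: 0.0
```

Run:
```python
from h import *
s=telemetry.sense(); save('wrist','w4.png',(200,150,450,330),3); print(s['force'],s['eef_pos'],W2M(s['eef_pos']))
print('knob',wproj(s,M2W((-37.5,40.5,143))))
```

```text
[ 0.49743211 -0.32115223  0.09978677] [562.9173405  -60.83185498 116.32551038] [-38.16689307  40.66133246 116.32551038]
knob [323.2603339  257.48997909]
```

View pics/w4.png

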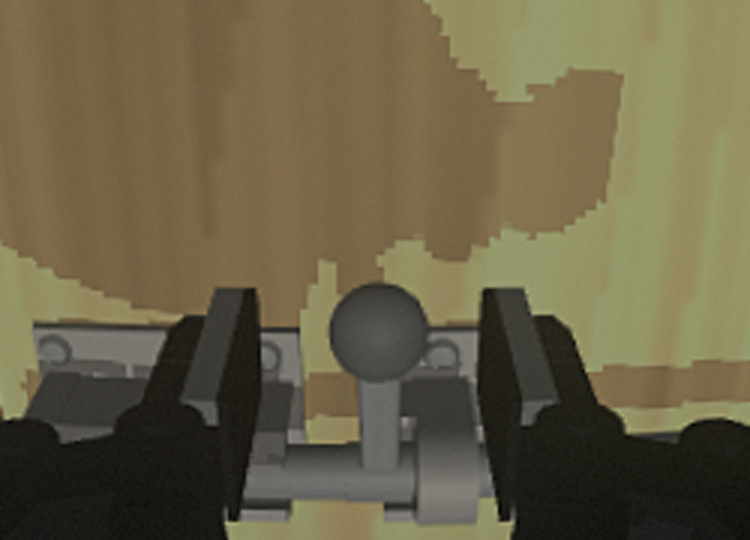

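The knob is at full-frame (326,261), between the pads at about (286) and (361) and slightly towards +x. The tips are about level with its centre. I'll shift 2 mm, go down 14 mm and close gently.

Emit:
servo_tool:
  deltas:
    - [[-0.005,0.011,0.04],[0,0,0],0.4]
    - [[0,0,0.03],[0,0,0],0.35]
    - [[0,0,0],[0,0,0],0.28]
  squeeze: 5

```text
time_s: 7.35
eef_pos: [565.7, -61.8, 103.2]
ee_rot: [-0.001, 0.679, 0.735, -0.0]
force: [-0.7, -0.6, -0.0]
grip_width: 0.282
grip_force: 0.0
```

Emit:
servo_tool:
  deltas:
    - [[0,0,0],[0,0,0],0.24]
    - [[0,0,0],[0,0,0],0.22]
    - [[0,0,0],[0,0,0],0.2]
    - [[0,0,0],[0,0,0],0.18]
    - [[0,0,0],[0,0,0],0.18]

```text
time_s: 7.85
eef_pos: [566.0, -61.9, 104.1]
ee_rot: [-0.0, 0.679, 0.735, -0.0]
force: [-2.0, -0.1, 0.9]
grip_width: 0.181
grip_force: 19.5
```

Emit:
servo_tool:
  deltas:
    - [[0,0,0],[0,0,0],0.2]

```text
time_s: 7.95
eef_pos: [566.0, -61.9, 104.1]
ee_rot: [-0.0, 0.679, 0.735, -0.0]
force: [-2.8, -0.1, 1.2]
grip_width: 0.198
grip_force: 5.4
```

Emit:
servo_tool:
  deltas:
    - [[0,0,0],[0,0,0],0.2]

```text
time_s: 8.05
eef_pos: [566.1, -61.9, 104.1]
ee_rot: [-0.0, 0.679, 0.735, 0.0]
force: [-2.9, 0.5, 0.8]
grip_width: 0.201
grip_force: 5.4
```

Emit:
servo_tool:
  deltas:
    - [[-0.016,0,-0.041],[0,0,0],0.2]
    - [[-0.024,0,-0.037],[0,0,0],0.2]
    - [[-0.031,0,-0.031],[0,0,0],0.2]

```text
time_s: 8.35
eef_pos: [567.3, -76.5, 126.7]
ee_rot: [0.0, 0.678, 0.735, 0.0]
force: [-0.6, 0.2, -2.2]
grip_width: 0.198
grip_force: 5.2
```

Emit:
servo_tool:
  deltas:
    - [[-0.038,0,-0.024],[0,0,0],0.2]
    - [[-0.041,0,-0.016],[0,0,0],0.2]
    - [[-0.041,0,-0.007],[0,0,0],0.2]
    - [[0,0,0],[0,0,0],0.2]

```text
time_s: 8.75
eef_pos: [569.6, -101.5, 135.8]
ee_rot: [0.001, 0.679, 0.734, 0.0]
force: [-0.9, -0.8, 4.8]
grip_width: 0.199
grip_force: 5.4
```

Run:
```python
from h import *
s=telemetry.sense(); save('wrist','w5.png',(200,150,450,330),3); print(s['force'],s['eef_pos'],W2M(s['eef_pos']),s['grip_force'])
```

```text
[-0.86319629 -0.84147352  4.76531336] [ 569.59479573 -101.47535153  135.75133052] [-34.91070426  -0.39812996 135.75133052] 5.403024405241013
```

View pics/w5.png

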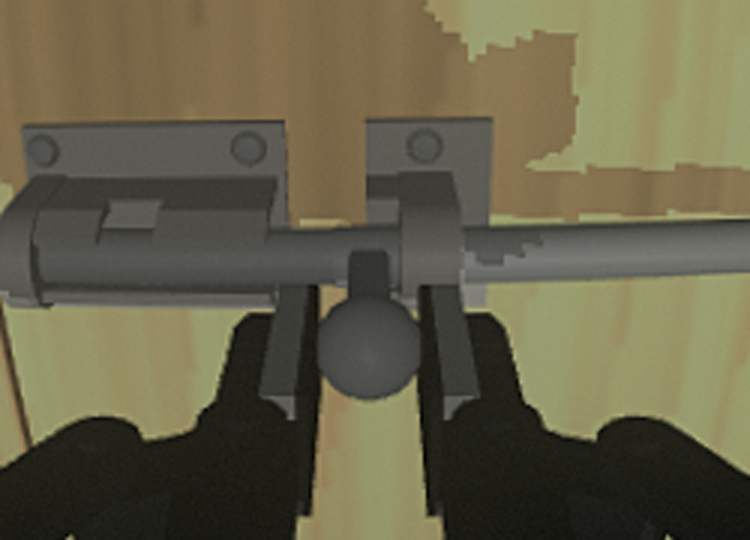

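The handle is upright with the stem at full-frame (323,237). The notch is the light gap at crop 105–160, i.e. u≈235–253, v≈222. I'll compute the slide distance from these.

Run:
```python
from h import *
s=telemetry.sense()
def at(u,v,z): o,d=wray(s,u,v); return W2M(o+d*(z-o[2])/d[2]).round(1)
for z in(132,137,142,147):
    print(z,[at(200+a/3,150+b/3,z) for a,b in((103,222),(162,222),(35,235),(272,210),(350,260),(388,260))])
```

```text
132 [array([-90.2,   6. , 132. ]), array([-77.3,   6.2, 132. ]), array([-106.1,    2.8,  132. ]), array([-54.2,   9. , 132. ]), array([-38.4,  -2.3, 132. ]), array([-30.5,  -2.3, 132. ])]
137 [array([-88.6,   8.2, 137. ]), array([-76.1,   8.4, 137. ]), array([-104.,    5.,  137.]), array([-53.6,  11.1, 137. ]), array([-3.83e+01,  1.00e-01,  1.37e+02]), array([-3.06e+01,  1.00e-01,  1.37e+02])]
142 [array([-87. ,  10.4, 142. ]), array([-74.9,  10.6, 142. ]), array([-102. ,    7.3,  142. ]), array([-53. ,  13.2, 142. ]), array([-38.2,   2.6, 142. ]), array([-30.7,   2.5, 142. ])]
147 [array([-85.4,  12.6, 147. ]), array([-73.6,  12.8, 147. ]), array([-99.9,   9.6, 147. ]), array([-52.5,  15.3, 147. ]), array([-38.1,   5. , 147. ]), array([-30.9,   5. , 147. ])]
```

Emit:
servo_tool:
  deltas:
    - [[0,-0.03,-0.003],[0,0,0],0.2]
    - [[0,-0.04,0],[0,0,0],0.2]
    - [[0,-0.04,0],[0,0,0],0.2]
    - [[0,-0.04,0],[0,0,0],0.2]

```text
time_s: 9.2
eef_pos: [538.4, -102.3, 135.7]
ee_rot: [0.0, 0.678, 0.735, 0.0]
force: [2.5, -0.6, -0.3]
grip_width: 0.201
grip_force: 5.3
```

Emit:
servo_tool:
  deltas:
    - [[0,-0.04,0],[0,0,0],0.2]
    - [[0,-0.035,0],[0,0,0],0.2]
    - [[0,-0.015,0],[0,0,0],0.2]
    - [[0,0,0],[0,0,0],0.2]

```text
time_s: 9.6
eef_pos: [520.4, -103.8, 135.7]
ee_rot: [-0.001, 0.679, 0.735, -0.0]
force: [-1.1, -1.6, -0.4]
grip_width: 0.196
grip_force: 5.3
```

Run:
```python
from h import *
s=telemetry.sense(); save('wrist','w6.png',(200,150,450,330),3); print(s['force'],s['eef_pos'],W2M(s['eef_pos']),s['grip_force'])
```

```text
[-1.13470198 -1.64534598 -0.40672445] [ 520.44084438 -103.78066697  135.67257005] [-84.08530712   1.41400867 135.67257005] 5.279330089688301
```

View pics/w6.png

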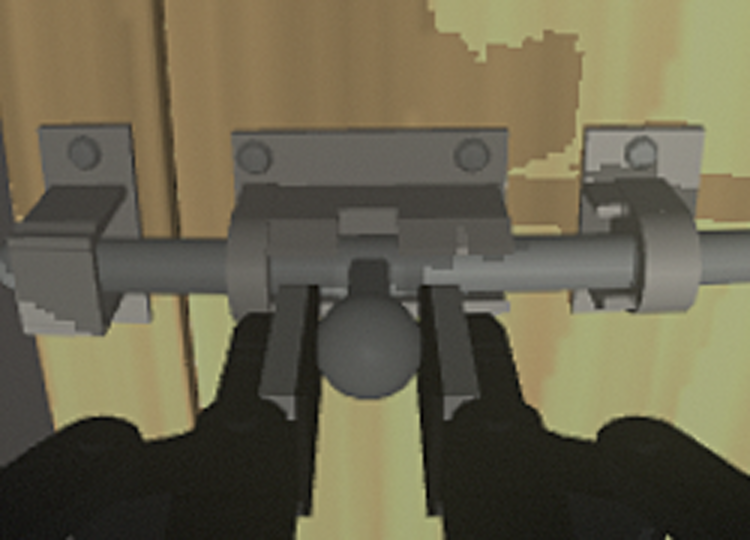

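The stem (crop u 369) is centred on the notch gap (340–398), and the nose is in the keeper. I'll lower the handle gently along the arc.

Emit:
servo_tool:
  deltas:
    - [[0.041,0,0.006],[0,0,0],0.2]
    - [[0.041,0,0.015],[0,0,0],0.2]

```text
time_s: 9.85
eef_pos: [519.5, -87.0, 131.1]
ee_rot: [-0.0, 0.679, 0.735, -0.0]
force: [-2.3, -3.4, -3.0]
grip_width: 0.198
grip_force: 5.1
```

Emit:
servo_tool:
  deltas:
    - [[0.019,0,0.011],[0,0,0],0.2]
    - [[0.019,0,0.013],[0,0,0],0.2]

```text
time_s: 10.05
eef_pos: [519.2, -79.3, 126.4]
ee_rot: [-0.0, 0.678, 0.735, -0.0]
force: [-2.2, -2.5, -1.5]
grip_width: 0.201
grip_force: 5.2
```

Emit:
servo_tool:
  deltas:
    - [[0.016,0,0.015],[0,0,0],0.2]
    - [[0.015,0,0.016],[0,0,0],0.2]

```text
time_s: 10.25
eef_pos: [518.9, -73.3, 120.4]
ee_rot: [0.0, 0.678, 0.735, 0.0]
force: [-2.9, -1.7, -0.8]
grip_width: 0.201
grip_force: 5.2
```

Emit:
servo_tool:
  deltas:
    - [[0.013,0,0.018],[0,0,0],0.2]
    - [[0.011,0,0.018],[0,0,0],0.2]

```text
time_s: 10.45
eef_pos: [518.5, -68.7, 113.2]
ee_rot: [0.0, 0.679, 0.735, 0.0]
force: [-1.4, -1.3, 0.3]
grip_width: 0.202
grip_force: 5.2
```

Emit:
servo_tool:
  deltas:
    - [[0.009,0,0.02],[0,0,0],0.2]
    - [[0.007,0,0.02],[0,0,0],0.2]
    - [[0,0,0],[0,0,0],0.2]

```text
time_s: 10.75
eef_pos: [518.3, -65.5, 105.2]
ee_rot: [-0.0, 0.678, 0.735, 0.0]
force: [-1.8, 0.0, -0.7]
grip_width: 0.202
grip_force: 5.2
```

Run:
```python
from h import *
s=telemetry.sense(); print(s['force'],W2M(s['eef_pos']),s['grip_force'])
```

```text
[-1.76501549  0.01136136 -0.68749998] [-83.07058341  39.70145524 105.17113236] 5.23118756711483
```

Emit:
servo_tool:
  deltas:
    - [[0,0,0.007],[0,0,0],0.2]
    - [[0,0,0],[0,0,0],0.2]

```text
time_s: 10.95
eef_pos: [518.6, -65.6, 104.5]
ee_rot: [0.0, 0.679, 0.735, 0.0]
force: [-1.2, 1.9, 4.4]
grip_width: 0.2
grip_force: 5.4
```

Emit:
servo_tool:
  deltas:
    - [[0,0,0.007],[0,0,0],0.2]
    - [[0,0,0],[0,0,0],0.2]

```text
time_s: 11.15
eef_pos: [518.8, -65.8, 103.3]
ee_rot: [0.001, 0.679, 0.735, 0.001]
force: [-2.3, 1.8, 6.2]
grip_width: 0.203
grip_force: 5.5
```

Emit:
servo_tool:
  deltas:
    - [[0,0,-0.002],[0,0,0],0.22]
    - [[0,0,0],[0,0,0],0.3]
    - [[0,0,0],[0,0,0],0.4]
    - [[0,0,0],[0,0,0],0.45]
    - [[0,0,-0.07],[0,0,0],0.45]
    - [[0,0,0],[0,0,0],0.45]

```text
time_s: 11.75
eef_pos: [519.0, -66.0, 118.2]
ee_rot: [0.001, 0.679, 0.735, 0.001]
force: [-0.1, 0.2, 0.4]
grip_width: 0.45
grip_force: 0.0
```

Run:
```python
from h import *
s=telemetry.sense(); im=optics.capture('wrist'); print(s['force'],W2M(s['eef_pos']))
ref=cv2.imread('pics/w4.png'); ref=cv2.resize(ref,(250,180),interpolation=cv2.INTER_AREA)
t=ref[91:130,106:146]   # knob patch seen when fully down at the start (TCP z 116.3)
r=cv2.matchTemplate(im[200:330,260:390],t,cv2.TM_CCOEFF_NORMED); _,v,_,l=cv2.minMaxLoc(r)
print('match',v,'knob px',260+l[0]+20.3,200+l[1]+20)
for th in(0,.1,.2,.4,.8):
    print(th,wproj(s,M2W((-83,42*np.cos(th+.262),132+42*np.sin(th+.262)))).round(1))
```

```text
[-0.12279845  0.15116156  0.3947664 ] [-82.33053044  39.18289705 118.19998307]
match 0.8741390705108643 knob px 322.3 257
0 [321.  253.3]
0.1 [321.  259.1]
0.2 [321.  265.6]
0.4 [321.  280.3]
0.8 [321.1 313.2]
```

Relative to prediction, the knob's offset (+3.7 px) is the same as when it lay fully down at the start (+3.5 px), so it's seated. I'll retreat and hand in.

Emit:
servo_tool:
  deltas:
    - [[0,0,-0.1],[0,0,0],0.45]
    - [[0,0,-0.2],[0,0,0],0.45]
    - [[0,0,-0.2],[0,0,0],0.45]
    - [[0,0,-0.1],[0,0,0],0.45]
    - [[0,0,0],[0,0,0],0.45]

```text
time_s: 12.3
eef_pos: [519.2, -66.1, 239.2]
ee_rot: [0.002, 0.679, 0.735, 0.001]
force: [0.2, 0.2, -0.5]
grip_width: 0.45
grip_force: 0.0
```

```bash
python3 -c "
from h import *
print(telemetry.sense()['force']); print(ctrl.finish_job())"
```

```text
[ 0.23548758  0.16117917 -0.53652136]
the job is handed in; nothing more can be done
None
```

The lid is pressed shut, the bolt is about 48 mm forward in its keeper, and the handle is down in the front notch and released; I handed the job in at about 12.3 s, and no verdict came back. One brief finger squeeze reached about 19.5 N, well over the advised 5 N (about 39 N total against the 45 N limit), before I eased it off.

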